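# Lock the tester stand, release the stock stand

### The arm

A 6-joint arm with a two-finger parallel gripper is mounted at the origin on a cart in front of the work surface, level with it; the furniture and walls round the work are solid. World frame = base frame: x ahead of the robot, y to its left, z up, the work surface at z = 0. Lengths are in mm, angles in degrees, forces in N, time in s.
With the tool pointing down it reaches from about 300 to 850 mm from the base axis. Payload 4.2 kg.
Tool frame: the origin (TCP) lies at the very end of the fingers, on their centre line; the grasp point (between the pads) lies 19 mm behind it (env.grip_point_offset is the distance from the TCP to the grasp point, in mm); z points along the fingers, y is the line along which they close (so a half turn about z gives the same grasp; the last joint's range is limited). The gripper opens to 91 mm and grips with 3 to 60 N. Pads are 32 mm wide; open, the fingers measure 118 mm over their backs; the gripper's body (76 mm by 178 mm) begins 60 mm behind the grasp point.
Start: joints at [-65.604, 18.312, 89.639, -0, 72.044, -1.146], TCP at [247.934, -518.818, 213.976] pointing down, gripper open.
Joint ranges: [-177.97, 177.97], [-48.28, 115.42], [12.27, 149.76], [-77.06, 257.06], [2.81, 150.46], [-146.56, 146.56]. Speed limits (degrees/s): [147.25, 147.25, 180, 180, 180, 180].

### API

Orientations are given as [roll, pitch, yaw] about the fixed x, y, z axes, in that order (R = Rz(yaw) Ry(pitch) Rx(roll)).
In Python, from workcell import env gives the robot as it stands. The module is installed in compiled form; this text tells all that it offers.
- The arm moves only by the tool arm_command, never from a script. Its argument "rows" is a list of rows, each an object with "delta_pos": the shift along the tool's x, y, z in mm, a list of three; "roll": the turn about the tool's z in units of 5 degrees (1.0 is 5 degrees); "jaw": the opening in per cent of the stroke, from 0 (shut) to 100 (fully open). A call has 1 to 20 rows; each row is the pose to reach, as a shift and turn from the pose commanded when the call began, along the tool's axes at that moment; what a row does not reach only later rows make up. A row lasts 1/12 s, in which the tool goes at most 41.7 mm and 7.16 degrees, less where a joint would pass 70% of its speed; a pose out of reach is approached as far as the arm can. A call with a gripper value outside its range is refused whole. The fingers move at their own pace and stop on an object; "squeeze" is the grip in N (left out, the last holds). Time passes only in rows, so rows that repeat a pose let the fingers close. It gives the time, the measured TCP pose, the force, the opening and the grip force at its end, in the units of the state.
- env.state(): the state, without advancing time (a new reading comes with each control period).
- env.grab_frame(name): name is "scene" or "side" or "wrist"; returns a dict with "img" (384x512x3 uint8, blue, green, red), "z_map" (384x512 float32, mm along the optical axis (not along the pixel's ray), 0 where there is no reading), "fov_y" (degrees; the focal length in pixels is half the picture's height over the tangent of half this angle, whatever the lens; pixels are square), "cx", "cy" (the principal point, pixels), "R" (3x3) and "t" (3): a world point X has camera coordinates R X + t; the wrist camera has in their place "T_tool_cam" (4x4, takes a point from camera to tool coordinates, whose origin is the TCP and whose axes are the flange's). Camera axes: x right, y down, z forward; pixel columns grow to the right and rows downward; lengths in mm; the calibration is good to about 2 mm. The wrist camera is an equidistant fisheye: a pixel r from the principal point sees the ray r / f radians off the axis. A picture is of the moment at which its call begins: read the wrist's pose just before it.
- env.job_done(): hands the job in; it is judged then, once.
The state is a dict: "time_s": time; "qpos": joint angles; "qvel": joint speeds; "effort": joint torques, N m; "ee_pos": TCP position; "ee_rot": TCP orientation; "force": force on the tool from outside, world axes, zero at the start; "torque": the same for the moment, N m; "gripper_width": finger opening in mm; "gripper_force": force on a finger pad.
Only numpy, scipy, OpenCV 4.12 (cv2) and the standard library are available. Lean on these libraries where they do the work, as an engineer would, in place of code of your own. Each camera call takes 0.05 s, during which the arm holds its last target. There are 200 camera calls.

### The job

Two revolving candle stands on the table each have a red kick-down brake pedal. First lock the stand that carries the open tester candle by pushing its pedal fully down; then release the stand that carries the lidded candle jar by lifting its pedal fully up. Leave both candles standing where they are on their stands, and let go when done.

Things in the scene. Friction and masses are not known exactly. Their poses are not given: they have to be found in the camera images.
- stand_tester: revolving display stand, fixed: dark foot (120 mm), pale wooden plate (top 28 mm up) with the open tester candle in the middle. Origin: centre of the foot's underside; z up; its -x axis points out along the brake pedal's arm. Hinge at (-72, 0, 40) mm in this frame, axis along y, between steel cheeks 29 mm wide, 52 mm high. Red pedal: 26 wide (y), 30 long, 8 mm thick, centre 72 mm from the hinge
- brake_tester (a joint): brake pedal of the stand with the open tester candle, rad: 0 = fully down (arm level, pedal centre 40 mm above the table, free space below it), locked; 0.7 = fully up (pedal centre 86 mm above the table), released; hard stops at both. Stiff hinge, no spring: stays where left, takes 2 to 3 N at the pedal. Arm from hinge to pedal 14 mm wide, 7 mm thick. Starts up
- stand_stock: revolving display stand, fixed: dark foot (120 mm), pale wooden plate (top 28 mm up) with the lidded candle jar in the middle. Origin: centre of the foot's underside; z up; its -x axis points out along the brake pedal's arm. Hinge at (-72, 0, 40) mm in this frame, axis along y, between steel cheeks 29 mm wide, 52 mm high. Red pedal: 26 wide (y), 30 long, 8 mm thick, centre 72 mm from the hinge
- brake_stock (a joint): brake pedal of the stand with the lidded jar, rad: 0 = fully down (arm level, pedal centre 40 mm above the table, free space below it), locked; 0.7 = fully up (pedal centre 86 mm above the table), released; hard stops at both. Stiff hinge, no spring: stays where left, takes 2 to 3 N at the pedal. Arm from hinge to pedal 14 mm wide, 7 mm thick. Starts down
- candle_tester: open tester candle in clear glass with a bare wick, no lid, 67 mm across, 74 mm tall, standing loose on the plate of stand_tester. Origin: centre of its underside. (Between the stands rises a fixed brown box, 195 mm tall, its front corner straight ahead of the robot at x = 0.51 m, with a tall dark panel on top: swing the gripper past in front of it, not across it)
- candle_stock: candle jar with a pale beige lid, 69 mm across, 82 mm tall, standing loose on the plate of stand_stock. Origin: centre of its underside
Mind the look-alikes: they are no part of the job. What is shaped like the candle_stock but blue, orange or pink is not meant.

How it is judged (in metres and radians):
On the way, in this order (a step that is already met when the one before it is completed fails the run):
1. the tester stand's pedal is pushed down while the stock stand's pedal is still down (value of joint brake_tester below 0.175 rad and value of joint brake_stock below 0.35 rad), for 0.2 s.
2. the stock stand's pedal is lifted up (value of joint brake_stock above 0.525 rad), for 0.2 s.
At the end, for the whole second after the job is handed in: The pedal of the stand with the open tester candle rests within 10 degrees (0.175 rad) of fully down, the pedal of the stand with the lidded jar rests within 10 degrees (above 0.525 rad) of fully up, and each candle stands upright (10 degrees) within 20 mm of the middle of its stand (value of joint brake_tester below 0.175 rad and value of joint brake_stock above 0.525 rad and velocity of joint brake_tester between -0.05 and 0.05 rad/s and velocity of joint brake_stock between -0.05 and 0.05 rad/s and horizontal distance between candle_tester and stand_tester below 0.02 m and angle between each of candle_tester, candle_stock's own z axis and vertical below 0.17 rad and horizontal distance between candle_stock and stand_stock below 0.02 m); the robot touches nothing.
It fails at once if a candle on a stand is shifted by more than 20 mm, or knocked over (distance of any of candle_tester, candle_stock from where it was at the start of the episode above 0.02 m or angle between any of candle_tester, candle_stock's own z axis and vertical above 0.35 rad).
It also fails if it takes over 43 s, if anything falls off the work surface, if the arm or the gripper's body presses on something with over 40 N, if the wrist force passes 120 N, or if a joint passes its speed limit or range.

## Working session

There is one attempt and no reset: what is moved stays moved. The work goes in short steps, Python scripts to look and compute and a tool call to move; the robot and the scene stay as the last step left them, time stands still between calls to the robot, and variables do not carry over. Pictures are saved under pics/ and viewed, at most 10 in all, crops included, and the job is handed in when it is done.

Besides the shell and the picture viewer there is one more tool, called after "Request:" in YAML: its name, and indented under it one key for each argument. arm_command: Moves the arm, as the interface text tells. Its arguments: {"type":"object","properties":{"rows":{"type":"array"},"squeeze":{"type":"number"}},"required":["rows"]}

```bash
mkdir -p pics; python3 - <<'E'
from workcell import env
import cv2,numpy as np
s=env.state(); print(s['time_s'],s['ee_pos'],s['ee_rot'],s['force'],env.grip_point_offset)
for n in ('scene','side'):
    f=env.grab_frame(n); cv2.imwrite(f'pics/{n}0.png',f['img']); np.savez(f'{n}.npz',**f)
    print(n,f['fov_y'],f['cx'],f['cy'],(-f['R'].T@f['t']).round(), f['R'][2].round(2))
E
```

```text
0.0 [ 247.70205857 -518.36127522  213.10008045] [-1.79897358e+02 -4.97408168e-04  2.55425010e+01] [-0.49982064  0.24632515 -0.49596516] 18.8
scene 49.105724876670045 248.89094844174474 191.26550579085963 [-271. -900.  698.] [ 0.59  0.64 -0.49]
side 42.371618054503486 255.13452954162491 190.73844572617364 [ 352. 1252.  713.] [ 0.08 -0.89 -0.45]
```

View pics/scene0.png

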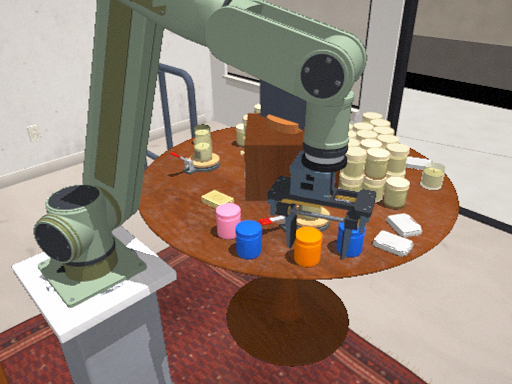

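View pics/side0.png

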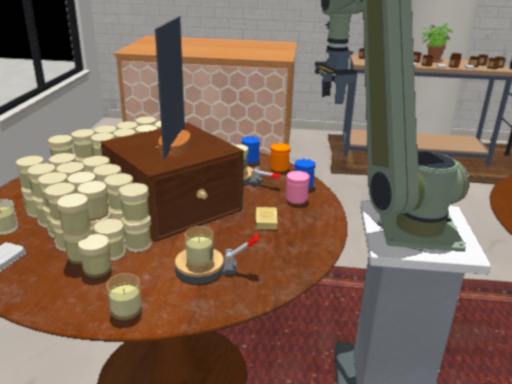

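The scene view shows the tester stand on the left, with its plate near (203,160) and its red pedal at (178,155). The stock stand sits under the gripper at about (310,215), pedal at (268,222), with pink, blue and orange jars around it. In the side view the tester pedal is at (255,240) and the stock pedal at (270,177).

```bash
cat > h.py <<'E'
import numpy as np,cv2
def pts(f,m,lo=-1e9,hi=1e9):
    fl=192/np.tan(np.radians(float(f['fov_y']))/2)
    v,u=np.nonzero(m&(f['z_map']>0)); z=f['z_map'][v,u]
    P=np.c_[(u-f['cx'])/fl*z,(v-f['cy'])/fl*z,z]
    return (P-f['t'])@f['R'],u,v
E
python3 - <<'E'
from h import *
for n in ('scene','side'):
    f=np.load(n+'.npz'); hsv=cv2.cvtColor(f['img'],cv2.COLOR_BGR2HSV)
    H,S,V=cv2.split(hsv)
    m=((H<5)|(H>175))&(S>200)&(V>150)
    nl,lab,st,c=cv2.connectedComponentsWithStats(m.astype(np.uint8))
    for i in range(1,nl):
        if st[i,4]<15: continue
        P,u,v=pts(f,lab==i); print(n,'red',c[i].round(),st[i,4],len(P),np.median(P,0).round(1) if len(P) else'',np.percentile(P,[5,95],axis=0).round().tolist() if len(P) else '')
    # whole cloud: points within table region by height bands
    P,u,v=pts(f,np.ones_like(m))
    hs=hsv[v,u]
    for name,c0 in (('tester',(400,280)),('stock',(400,-330))):
        k=(np.hypot(P[:,0]-c0[0],P[:,1]-c0[1])<200)
        # plate top 
        q=k&(abs(P[:,2]-28)<4)&(hs[:,0]>8)&(hs[:,0]<28)&(hs[:,2]>150)
        print(n,name,'plate',q.sum(), P[q].mean(0).round() if q.any() else '', np.percentile(P[q],[3,97],axis=0).round().tolist() if q.any() else '', u[q].mean() if q.any() else'',v[q].mean() if q.any() else '')
    cv2.imwrite(f'pics/{n}_crop.png',cv2.resize(f['img'][110:280,150:450] if n=='scene' else f['img'][120:320,70:330],None,fx=2.5,fy=2.5,interpolation=cv2.INTER_CUBIC))
E
```

```text
scene red [175. 154.] 20 20 [441.7 258.8  90.7] [[434.0, 252.0, -2.0], [554.0, 455.0, 95.0]]
scene red [265. 221.] 54 54 [ 422.1 -208.5   44.8] [[409.0, -218.0, 41.0], [434.0, -192.0, 47.0]]
scene tester plate 122 [552. 251.  27.] [[521.0, 219.0, 25.0], [593.0, 321.0, 31.0]] 202.86065573770492 161.9672131147541
scene stock plate 239 [ 500. -305.   27.] [[385.0, -393.0, 24.0], [589.0, -248.0, 31.0]] 310.418410041841 230.23849372384936
side red [276. 175.] 31 31 [ 421.4 -195.6   44.7] [[411.0, -212.0, 40.0], [432.0, -188.0, 48.0]]
side red [253. 240.] 63 62 [445.4 272.4  90.7] [[437.0, 258.0, 80.0], [455.0, 280.0, 97.0]]
side tester plate 226 [540. 287.  27.] [[519.0, 235.0, 24.0], [590.0, 332.0, 29.0]] 211.92920353982302 263.1814159292035
side stock plate 77 [ 468. -292.   28.] [[391.0, -348.0, 24.0], [522.0, -216.0, 32.0]] 263.72727272727275 167.15584415584416
```

View pics/scene_crop.png

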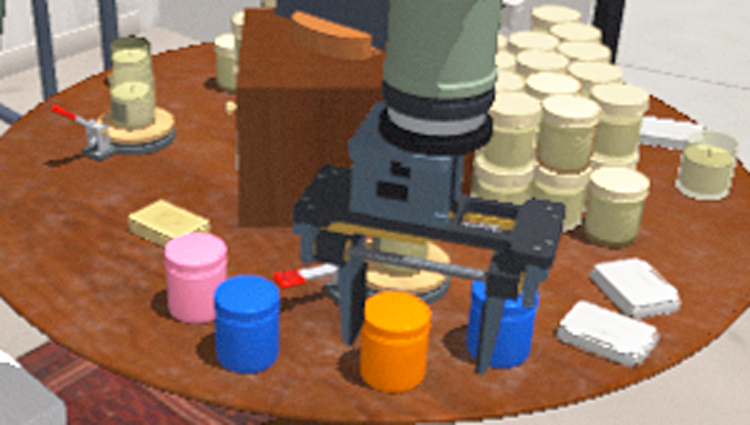

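```bash
python3 - <<'E'
from h import *
from scipy.optimize import least_squares
F={n:np.load(n+'.npz') for n in ('scene','side')}
A={}
for n,f in F.items():
    P,u,v=pts(f,np.ones(f['z_map'].shape,bool)); A[n]=(P,cv2.cvtColor(f['img'],cv2.COLOR_BGR2HSV)[v,u])
P=np.vstack([a[0] for a in A.values()]); C=np.vstack([a[1] for a in A.values()]).astype(int)
for name,c0,ped in (('tester',(555,280),(444,268)),('stock',(460,-330),(422,-202))):
    for it in range(4):
        d=np.hypot(P[:,0]-c0[0],P[:,1]-c0[1])
        q=(d<72)&(abs(P[:,2]-27)<3.5)&(C[:,0]>8)&(C[:,0]<30)&(C[:,2]>130)
        h=cv2.convexHull(P[q][:,:2].astype(np.float32))[:,0]
        (cx,cy),r=cv2.minEnclosingCircle(h)
        c0=(cx,cy)
    w=(d<45)&(P[:,2]>36)&(P[:,2]<135)
    print(name,'plate',c0,r,q.sum(),'candle pts',P[w].mean(0).round(),np.percentile(P[w],[2,98],axis=0).round().tolist())
    e=np.subtract(c0,ped); print(' dist to pedal',np.hypot(*e),'axis yaw',np.degrees(np.arctan2(*e[::-1])))
# steel cheeks near hinge
H,S,V=C.T
for name,hh in (('tester',(485,272)),('stock',(440,-260))):
    q=(np.hypot(P[:,0]-hh[0],P[:,1]-hh[1])<50)&(P[:,2]>34)&(P[:,2]<56)&(S<60)
    print(name,'steel',q.sum(),np.median(P[q],0).round())
# jars
for nm,lo,hi in (('pink',160,172),('blue',105,125),('orange',9,16)):
    q=(H>=lo)&(H<=hi)&(S>(90 if nm=='pink' else 180))&(V>120)&(P[:,2]>20)&(P[:,2]<100)&(np.hypot(P[:,0],P[:,1])<800)&(P[:,0]>150)
    X=P[q]; 
    k=cv2.connectedComponentsWithStats
    g=np.zeros((160,160),np.uint8); ix=((X[:,:2]+[0,800])/10).astype(int); ok=((ix>=0)&(ix<160)).all(1); g[ix[ok,0],ix[ok,1]]=1
    n,l,s,c=k(g,connectivity=8)
    for i in range(1,n):
        if s[i,4]<6: continue
        y0,x0,hy,hx=s[i,:4]; print(nm,'x',x0*10,(x0+hx)*10,'y',y0*10-800,(y0+hy)*10-800)
E
```

```text
tester plate (559.590087890625, 274.6007385253906) 70.77961730957031 620 candle pts [568. 279.  74.] [[539.0, 241.0, 38.0], [602.0, 309.0, 101.0]]
 dist to pedal 115.77840112751164 axis yaw 3.268309400120524
stock plate (460.7707824707031, -329.29437255859375) 71.72520446777344 56 candle pts [ 434. -342.   69.] [[417.0, -366.0, 39.0], [450.0, -325.0, 82.0]]
 dist to pedal 133.06776791724076 axis yaw -73.06053426847801
tester steel 137 [498. 272.  47.]
stock steel 60 [ 458. -221.   42.]
pink x 310 390 y -170 -90
blue x 290 370 y -270 -190
blue x 490 560 y -450 -370
orange x 380 460 y -400 -310
```

Request:
arm_command:
  rows:
    - {"delta_pos": [128, -157, 0], "roll": 1, "jaw": 0}
    - {"delta_pos": [128, -157, 0], "roll": 2, "jaw": 0}
    - {"delta_pos": [128, -157, 0], "roll": 3, "jaw": 0}
    - {"delta_pos": [128, -157, 0], "roll": 4, "jaw": 0}
    - {"delta_pos": [128, -157, 0], "roll": 4.5, "jaw": 0}
    - {"delta_pos": [256, -314, 0], "roll": 4.5, "jaw": 0}
    - {"delta_pos": [256, -314, 0], "roll": 4.5, "jaw": 0}
    - {"delta_pos": [256, -314, 0], "roll": 4.5, "jaw": 0}
    - {"delta_pos": [256, -314, 0], "roll": 4.5, "jaw": 0}
    - {"delta_pos": [256, -314, 0], "roll": 4.5, "jaw": 0}
    - {"delta_pos": [513, -628, 0], "roll": 4.5, "jaw": 0}
    - {"delta_pos": [513, -628, 0], "roll": 4.5, "jaw": 0}
    - {"delta_pos": [513, -628, 0], "roll": 4.5, "jaw": 0}
    - {"delta_pos": [513, -628, 0], "roll": 4.5, "jaw": 0}
    - {"delta_pos": [513, -628, 0], "roll": 4.5, "jaw": 0}
    - {"delta_pos": [513, -628, 0], "roll": 4.5, "jaw": 0}
    - {"delta_pos": [513, -628, 0], "roll": 4.5, "jaw": 0}
    - {"delta_pos": [513, -628, 0], "roll": 4.5, "jaw": 0}
    - {"delta_pos": [513, -628, 0], "roll": 4.5, "jaw": 0}
    - {"delta_pos": [513, -628, 0], "roll": 4.5, "jaw": 0}

```text
time_s: 1.77
ee_pos: [440.1, 272.3, 213.4]
ee_rot: [-180.0, 0.0, 3.1]
force: [0.6, -0.3, -0.6]
gripper_width: 0.5
gripper_force: 0.0
```

```bash
python3 - <<'E'
from workcell import env
from h import *
s=env.state(); np.savez('w_state.npz',p=s['ee_pos'],r=s['ee_rot'])
for n in ('wrist','scene','side'):
    f=env.grab_frame(n); np.savez(f'{n}1.npz',**f); cv2.imwrite(f'pics/{n}1.png',f['img'])
a=cv2.imread('pics/wrist1.png'); b=cv2.imread('pics/scene1.png')[180:290,190:390]
c=cv2.imread('pics/side1.png')[130:210,220:340]
W=np.zeros((600,800,3),np.uint8); W[:384,:512]=a
W[384:600,0:393]=cv2.resize(b,(393,216)); W[384:600,400:724]=cv2.resize(c,(324,216))
cv2.imwrite('pics/m1.png',W)
F={n:np.load(n+'1.npz') for n in ('scene','side')}
Q=[];CC=[]
for n,f in F.items():
    P,u,v=pts(f,np.ones(f['z_map'].shape,bool)); Q.append(P); C=cv2.cvtColor(f['img'],cv2.COLOR_BGR2HSV)[v,u].astype(int); CC.append(C)
    H,S,V=C.T
    red=((H<5)|(H>175))&(S>200)&(V>150)
    k=red&(np.hypot(P[:,0]-422,P[:,1]+200)<60)&(P[:,2]>30); print(n,'red',k.sum(),P[k].mean(0).round(1),np.percentile(P[k],[3,97],axis=0).round().tolist())
    st=(S<60)&(V>90)&(np.hypot(P[:,0]-450,P[:,1]+250)<60)&(P[:,2]>30)&(P[:,2]<56); print(n,'steel',st.sum(),P[st].mean(0).round(1),np.percentile(P[st],[3,97],axis=0).round().tolist())
    j=(H>10)&(H<32)&(np.hypot(P[:,0]-465,P[:,1]+330)<70)&(P[:,2]>104); print(n,'lid',j.sum(),P[j].mean(0).round(1),np.percentile(P[j],[3,97],axis=0).round().tolist())
    pl=(H>8)&(H<30)&(V>130)&(np.hypot(P[:,0]-465,P[:,1]+330)<85)&(abs(P[:,2]-27)<4); print(n,'plate',pl.sum(),np.percentile(P[pl],[3,97],axis=0).round().tolist())
E
```

```text
scene red 55 [ 421.2 -206.5   44.5] [[409.0, -218.0, 40.0], [434.0, -192.0, 48.0]]
scene steel 120 [ 472.6 -224.8   42.6] [[441.0, -243.0, 33.0], [496.0, -209.0, 49.0]]<stdin>:19: RuntimeWarning: Mean of empty slice.
  ret = um.true_divide(
Traceback (most recent call last):
IndexError: index -1 is out of bounds for axis 0 with size 0
```

View pics/m1.png

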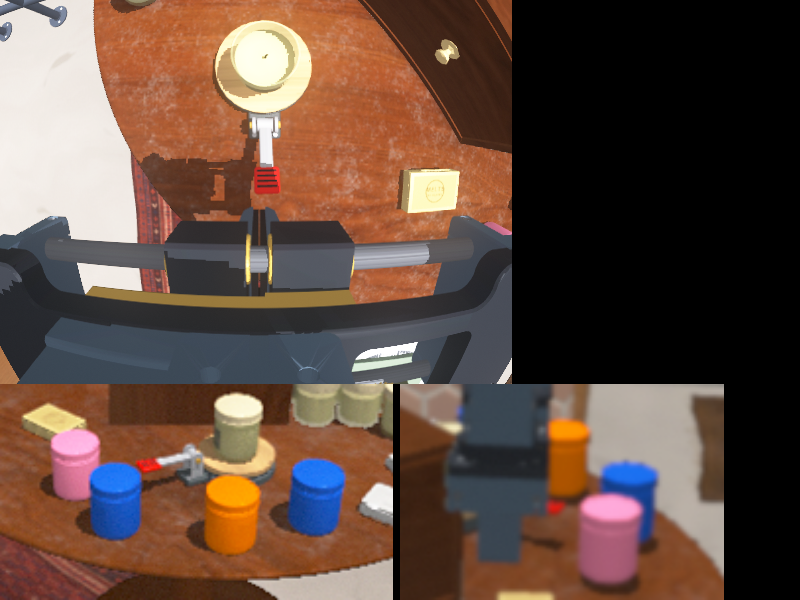

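The wrist view shows the tester pedal at (266,180), its hinge at (265,122) and the candle at (265,57). The soap is at (430,190) and the box at top right. In the scene crop the stock jar is now clear at full-picture pixel (311,201), with its pedal at (265,221).

```bash
cat >> h.py <<'E'
from scipy.spatial.transform import Rotation as Ro
def wpts(f,m,p,r):
    fl=192/np.tan(np.radians(float(f['fov_y']))/2)
    v,u=np.nonzero(m&(f['z_map']>0)); z=f['z_map'][v,u]
    d=np.c_[u-f['cx'],v-f['cy']]; rr=np.hypot(*d.T)+1e-9; t=np.tan(rr/fl)
    P=np.c_[d/rr[:,None]*t[:,None]*z[:,None],z]
    T=f['T_tool_cam']; P=P@T[:3,:3].T+T[:3,3]
    return P@Ro.from_euler('xyz',r,degrees=True).as_matrix().T+p,u,v
E
python3 - <<'E'
from h import *
def rep(n,P): print(n,len(P),P.mean(0).round(1) if len(P) else '',np.percentile(P,[3,97],axis=0).round().tolist() if len(P) else '')
w=np.load('w_state.npz'); f=np.load('wrist1.npz')
P,u,v=wpts(f,np.ones(f['z_map'].shape,bool),w['p'],w['r']); C=cv2.cvtColor(f['img'],cv2.COLOR_BGR2HSV)[v,u].astype(int); H,S,V=C.T
rep('wr red',P[((H<5)|(H>175))&(S>180)&(V>130)&(abs(u-266)<25)&(abs(v-180)<25)])
rep('wr steel',P[(S<60)&(V>90)&(abs(u-266)<25)&(v>110)&(v<136)&(P[:,2]>30)])
q=(H>8)&(H<32)&(V>130)&(abs(u-264)<60)&(v<120)
rep('wr plate',P[q&(abs(P[:,2]-28)<5)])
rep('wr candle top',P[q&(P[:,2]>85)])
rep('box',P[(u>430)&(v<140)&(P[:,2]>185)&(P[:,2]<205)])
f=np.load('scene1.npz'); P,u,v=pts(f,np.ones(f['z_map'].shape,bool)); C=cv2.cvtColor(f['img'],cv2.COLOR_BGR2HSV)[v,u].astype(int); H,S,V=C.T
rep('sc jar',P[(abs(u-311)<10)&(v>186)&(v<212)])
rep('sc lidtop',P[(abs(u-311)<14)&(v>180)&(v<198)&(P[:,2]>105)&(P[:,2]<116)])
q=(H>8)&(H<30)&(V>120)&(abs(u-311)<30)&(abs(v-212)<20)&(abs(P[:,2]-28)<4); rep('plate',P[q])
h=cv2.convexHull(P[q][:,:2].astype(np.float32)); print(cv2.minEnclosingCircle(h))
rep('cheek',P[(abs(u-287)<5)&(v>207)&(v<225)&(S<70)&(V>80)&(P[:,2]>25)])
E
```

```text
wr red 506 [447.4 264.4  90. ] [[437.0, 252.0, 81.0], [460.0, 277.0, 98.0]]
wr steel 409 [502.  268.5  48.7] [[492.0, 255.0, 43.0], [511.0, 282.0, 54.0]]
wr plate 3047 [556.1 276.   28.3] [[521.0, 221.0, 27.0], [613.0, 327.0, 30.0]]
wr candle top 1008 [579.2 272.6  97.9] [[541.0, 242.0, 86.0], [605.0, 304.0, 103.0]]
box 962 [623.   77.9 192.9] [[601.0, 64.0, 186.0], [641.0, 96.0, 197.0]]
sc jar 473 [ 541.6 -267.7   91.8] [[520.0, -288.0, 59.0], [578.0, -234.0, 109.0]]
sc lidtop 247 [ 552.4 -255.7  107.7] [[522.0, -285.0, 105.0], [583.0, -225.0, 110.0]]
plate 345 [ 544.5 -266.9   26.7] [[503.0, -305.0, 24.0], [607.0, -201.0, 29.0]]
((594.390869140625, -240.05316162109375), 96.64226531982422)
cheek 78 [ 484.8 -230.    41.1] [[474.0, -243.0, 27.0], [498.0, -213.0, 51.0]]
```

Request:
arm_command:
  rows:
    - {"delta_pos": [0, 8, 38], "roll": 0, "jaw": 0}
    - {"delta_pos": [0, 8, 76], "roll": 0, "jaw": 0}
    - {"delta_pos": [0, 8, 110], "roll": 0, "jaw": 0}
    - {"delta_pos": [0, 8, 117], "roll": 0, "jaw": 0}
    - {"delta_pos": [-1, 8, 124], "roll": 0, "jaw": 0}
    - {"delta_pos": [-2, 8, 131], "roll": 0, "jaw": 0}
    - {"delta_pos": [-3, 8, 138], "roll": 0, "jaw": 0}
    - {"delta_pos": [-4, 8, 145], "roll": 0, "jaw": 0}
    - {"delta_pos": [-5, 8, 152], "roll": 0, "jaw": 0}
    - {"delta_pos": [-6, 8, 159], "roll": 0, "jaw": 0}
    - {"delta_pos": [-6, 8, 165], "roll": 0, "jaw": 0}
    - {"delta_pos": [-6, 8, 169], "roll": 0, "jaw": 0}
    - {"delta_pos": [-6, 8, 169], "roll": 0, "jaw": 0}
    - {"delta_pos": [-6, 8, 169], "roll": 0, "jaw": 0}

```text
time_s: 3.08
ee_pos: [434.9, 260.8, 44.7]
ee_rot: [180.0, -0.0, 3.1]
force: [0.2, 0.2, 0.2]
gripper_width: 0.1
gripper_force: 0.0
```

Request:
arm_command:
  rows:
    - {"delta_pos": [0, -3, 1], "roll": 0, "jaw": 0}
    - {"delta_pos": [0, -3, 2], "roll": 0, "jaw": 0}
    - {"delta_pos": [0, -3, 2.5], "roll": 0, "jaw": 0}
    - {"delta_pos": [0, -3, 2.5], "roll": 0, "jaw": 0}

```text
time_s: 3.42
ee_pos: [434.8, 263.6, 43.8]
ee_rot: [180.0, -0.1, 3.1]
force: [-2.1, -3.7, 11.0]
gripper_width: 0.3
gripper_force: 5.6
```

```bash
python3 - <<'E'
from workcell import env
from h import *
s=env.state()
f=env.grab_frame('wrist'); P,u,v=wpts(f,np.ones(f['z_map'].shape,bool),s['ee_pos'],s['ee_rot'])
H,S,V=cv2.cvtColor(f['img'],cv2.COLOR_BGR2HSV)[v,u].astype(int).T
q=((H<5)|(H>175))&(S>180)&(V>110)&(np.hypot(P[:,0]-440,P[:,1]-265)<60)&(P[:,2]>20)
print(s['ee_pos'],s['force'],q.sum(),P[q].mean(0),np.percentile(P[q],[3,97],axis=0))
f=env.grab_frame('side');P,u,v=pts(f,np.ones(f['z_map'].shape,bool))
H,S,V=cv2.cvtColor(f['img'],cv2.COLOR_BGR2HSV)[v,u].astype(int).T
q=((H<5)|(H>175))&(S>180)&(V>110)&(np.hypot(P[:,0]-440,P[:,1]-265)<60)&(P[:,2]>20)
print(q.sum(),P[q].mean(0),np.percentile(P[q],[3,97],axis=0))
E
```

```text
[434.83332219 263.61174239  43.8032256 ] [-2.07015349 -3.65759501 11.04255372] 11 [444.14769215 267.13324232  41.601948  ] [[442.27783181 251.46254308  39.27117095]
 [445.98209723 276.26198964  43.38773936]]
31 [430.46678956 275.76191178  39.92898129] [[417.60675217 272.50511563  35.90995932]
 [441.82441684 280.26116371  43.31222893]]
```

Request:
arm_command:
  rows:
    - {"delta_pos": [0, 0, -20], "roll": 0, "jaw": 0}
    - {"delta_pos": [0, 0, -60], "roll": 0, "jaw": 0}
    - {"delta_pos": [0, 0, -100], "roll": 0, "jaw": 0}
    - {"delta_pos": [0, 0, -140], "roll": 0, "jaw": 0}
    - {"delta_pos": [0, 0, -165], "roll": 0, "jaw": 0}
    - {"delta_pos": [-69, 257, -165], "roll": 0, "jaw": 0}
    - {"delta_pos": [-69, 257, -165], "roll": 0, "jaw": 0}
    - {"delta_pos": [-69, 257, -165], "roll": 0, "jaw": 0}
    - {"delta_pos": [-69, 257, -165], "roll": 0, "jaw": 0}
    - {"delta_pos": [-69, 257, -165], "roll": 0, "jaw": 0}
    - {"delta_pos": [-69, 257, -165], "roll": 0, "jaw": 0}
    - {"delta_pos": [-69, 257, -165], "roll": 0, "jaw": 0}
    - {"delta_pos": [-42, 468, -165], "roll": 1, "jaw": 20}
    - {"delta_pos": [-42, 468, -165], "roll": 2, "jaw": 60}
    - {"delta_pos": [-42, 468, -165], "roll": 3, "jaw": 60}
    - {"delta_pos": [-42, 468, -165], "roll": 4, "jaw": 60}
    - {"delta_pos": [-42, 468, -165], "roll": 4.7, "jaw": 60}
    - {"delta_pos": [-42, 468, -165], "roll": 4.7, "jaw": 60}
    - {"delta_pos": [-42, 468, -165], "roll": 4.7, "jaw": 60}
    - {"delta_pos": [-42, 468, -165], "roll": 4.7, "jaw": 60}

```text
time_s: 5.18
ee_pos: [416.9, -205.6, 207.1]
ee_rot: [-180.0, 0.1, -20.5]
force: [-0.0, -0.1, 0.3]
gripper_width: 50.9
gripper_force: 0.0
```

```bash
python3 - <<'E'
from workcell import env
from h import *
s=env.state(); print(s['ee_pos'],s['ee_rot'],s['force'],s['gripper_width'])
f=env.grab_frame('wrist'); cv2.imwrite('pics/wrist2.png',f['img'])
P,u,v=wpts(f,np.ones(f['z_map'].shape,bool),s['ee_pos'],s['ee_rot'])
H,S,V=cv2.cvtColor(f['img'],cv2.COLOR_BGR2HSV)[v,u].astype(int).T
def rep(n,P): print(n,len(P),P.mean(0).round(1),np.percentile(P,[3,97],axis=0).round().tolist())
rep('red',P[((H<5)|(H>175))&(S>180)&(V>110)&(np.hypot(P[:,0]-420,P[:,1]+206)<60)&(P[:,2]>20)])
rep('steel',P[(S<60)&(V>90)&(np.hypot(P[:,0]-485,P[:,1]+230)<25)&(P[:,2]>42)&(P[:,2]<56)])
rep('lid',P[(np.hypot(P[:,0]-552,P[:,1]+256)<45)&(P[:,2]>104)&(P[:,2]<116)])
f=env.grab_frame('side');P,u,v=pts(f,np.ones(f['z_map'].shape,bool))
H,S,V=cv2.cvtColor(f['img'],cv2.COLOR_BGR2HSV)[v,u].astype(int).T
q=((H<5)|(H>175))&(S>180)&(V>110)&(np.hypot(P[:,0]-440,P[:,1]-265)<60)&(P[:,2]>20)
rep('tester red side',P[q])
E
```

```text
[ 416.92282367 -205.55699001  207.08622412] [-1.79966354e+02  5.46882879e-02 -2.04858440e+01] [-0.04187763 -0.10100012  0.32984389] 50.91515975216717
red 354 [ 422.6 -203.2   46.7] [[410.0, -219.0, 44.0], [440.0, -191.0, 48.0]]
steel 600 [ 484.  -226.8   46.4] [[464.0, -243.0, 43.0], [500.0, -215.0, 52.0]]
lid 4064 [ 554.8 -256.3  109.6] [[526.0, -286.0, 108.0], [584.0, -227.0, 111.0]]
tester red side 80 [430.5 268.9  42.2] [[418.0, 256.0, 38.0], [443.0, 280.0, 46.0]]
```

View pics/wrist2.png

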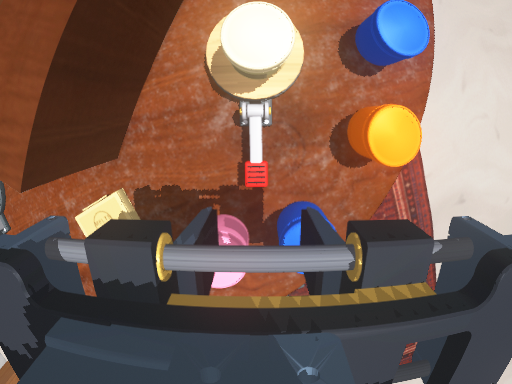

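The wrist view shows the stock pedal at (256,174), its arm straight up the image to the hinge at (256,112), and the jaws centred at column ~258. The tester pedal reads as down.

Request:
arm_command:
  rows:
    - {"delta_pos": [3, -1, 40], "roll": 0, "jaw": 62}
    - {"delta_pos": [3, -1, 80], "roll": 0, "jaw": 62}
    - {"delta_pos": [3, -1, 115], "roll": 0, "jaw": 62}
    - {"delta_pos": [3, -1, 135], "roll": 0, "jaw": 62}
    - {"delta_pos": [3, -1, 155], "roll": 0, "jaw": 62}
    - {"delta_pos": [3, -1, 170], "roll": 0, "jaw": 62}
    - {"delta_pos": [3, -1, 180], "roll": 0, "jaw": 62}
    - {"delta_pos": [3, -1, 184], "roll": 0, "jaw": 62}
    - {"delta_pos": [3, -1, 184], "roll": 0, "jaw": 62}
    - {"delta_pos": [3, -1, 184], "roll": 0, "jaw": 62}
  squeeze: 20

```text
time_s: 6.12
ee_pos: [420.8, -205.4, 24.0]
ee_rot: [180.0, -0.1, -20.4]
force: [-0.1, -0.4, -0.5]
gripper_width: 56.1
gripper_force: 0.0
```

Request:
arm_command:
  rows:
    - {"delta_pos": [0, 0, 0], "roll": 0, "jaw": 45}
    - {"delta_pos": [0, 0, 0], "roll": 0, "jaw": 35}
    - {"delta_pos": [0, 0, 0], "roll": 0, "jaw": 25}
    - {"delta_pos": [0, 0, 0], "roll": 0, "jaw": 15}
    - {"delta_pos": [0, 0, 0], "roll": 0, "jaw": 10}
    - {"delta_pos": [0, 0, 0], "roll": 0, "jaw": 10}
    - {"delta_pos": [0, 0, 0], "roll": 0, "jaw": 10}
  squeeze: 20

```text
time_s: 6.7
ee_pos: [421.2, -203.9, 23.7]
ee_rot: [-179.8, -0.0, -20.6]
force: [4.8, 10.9, 2.0]
gripper_width: 26.0
gripper_force: 19.9
```

Request:
arm_command:
  rows:
    - {"delta_pos": [0, -1.5, 0], "roll": 0, "jaw": 10}
    - {"delta_pos": [0.1, -1.5, -3.6], "roll": 0, "jaw": 10}
    - {"delta_pos": [0.4, -1.5, -7.2], "roll": 0, "jaw": 10}
    - {"delta_pos": [0.8, -1.5, -10.8], "roll": 0, "jaw": 10}
    - {"delta_pos": [1.4, -1.5, -14.3], "roll": 0, "jaw": 10}
    - {"delta_pos": [2.2, -1.5, -17.8], "roll": 0, "jaw": 10}
    - {"delta_pos": [3.2, -1.5, -21.3], "roll": 0, "jaw": 10}
    - {"delta_pos": [4.4, -1.5, -24.7], "roll": 0, "jaw": 10}
    - {"delta_pos": [5.7, -1.5, -28], "roll": 0, "jaw": 10}
    - {"delta_pos": [7.2, -1.5, -31.3], "roll": 0, "jaw": 10}
    - {"delta_pos": [8.8, -1.5, -34.5], "roll": 0, "jaw": 10}
    - {"delta_pos": [10.6, -1.5, -37.6], "roll": 0, "jaw": 10}
    - {"delta_pos": [12.6, -1.5, -40.7], "roll": 0, "jaw": 10}
    - {"delta_pos": [14.7, -1.5, -43.6], "roll": 0, "jaw": 10}
    - {"delta_pos": [16.5, -1.5, -46], "roll": 0, "jaw": 10}
    - {"delta_pos": [16.5, -1.5, -46.5], "roll": 0, "jaw": 10}
    - {"delta_pos": [16.5, -1.5, -46.5], "roll": 0, "jaw": 10}

```text
time_s: 8.12
ee_pos: [435.6, -208.8, 69.4]
ee_rot: [-179.9, 0.2, -20.5]
force: [2.6, 5.9, -2.7]
gripper_width: 26.1
gripper_force: 20.0
```

```bash
cat > red.py <<'E'
from workcell import env
from h import *
s=env.state(); print(s['time_s'],s['ee_pos'],s['force'],s['gripper_width'])
for n in ('scene','side'):
    f=env.grab_frame(n);P,u,v=pts(f,np.ones(f['z_map'].shape,bool))
    H,S,V=cv2.cvtColor(f['img'],cv2.COLOR_BGR2HSV)[v,u].astype(int).T
    for c in ((440,265),(425,-206)):
        q=((H<5)|(H>175))&(S>180)&(V>110)&(np.hypot(P[:,0]-c[0],P[:,1]-c[1])<60)&(P[:,2]>20)
        print(n,c,q.sum(),P[q].mean(0).round(1) if q.any() else '')
    for nm,c in (('tester',(573,273)),('stock',(553,-256))):
        q=(np.hypot(P[:,0]-c[0],P[:,1]-c[1])<50)&(P[:,2]>80)&(P[:,2]<116); print(n,nm,P[q].mean(0).round(1))
E
python3 red.py
```

```text
8.1167 [ 435.61269831 -208.79151086   69.36778679] [ 2.55358948  5.92003108 -2.72865022] 26.052185303401483
scene (440, 265) 31 [426.4 261.   41.7]
scene (425, -206) 2 [ 428.5 -198.3   91.8]
scene tester [570.1 273.7  91.2]
scene stock [ 544.7 -262.   101.6]
side (440, 265) 80 [430.5 268.8  42.2]
side (425, -206) 0 
side tester [572.5 276.3  91.5]
side stock [ 536.  -258.5  102.8]
```

Request:
arm_command:
  rows:
    - {"delta_pos": [0, -1, -0.5], "roll": 0, "jaw": 10}
    - {"delta_pos": [0, -1, -0.5], "roll": 0, "jaw": 30}
    - {"delta_pos": [0, -1, -0.5], "roll": 0, "jaw": 50}
    - {"delta_pos": [0, -1, -0.5], "roll": 0, "jaw": 65}
    - {"delta_pos": [0, -1, -0.5], "roll": 0, "jaw": 65}
    - {"delta_pos": [0, -1, -0.5], "roll": 0, "jaw": 65}
    - {"delta_pos": [0, -1, -0.5], "roll": 0, "jaw": 65}
    - {"delta_pos": [0, -1, -30], "roll": 0, "jaw": 65}
    - {"delta_pos": [0, -1, -60], "roll": 0, "jaw": 65}
    - {"delta_pos": [0, -1, -100], "roll": 0, "jaw": 65}
    - {"delta_pos": [0, -1, -140], "roll": 0, "jaw": 65}
    - {"delta_pos": [-40, -1, -150], "roll": 0, "jaw": 65}
    - {"delta_pos": [-70, -1, -150], "roll": 0, "jaw": 65}
    - {"delta_pos": [-70, -1, -150], "roll": 0, "jaw": 65}
    - {"delta_pos": [-70, -1, -150], "roll": 0, "jaw": 65}

```text
time_s: 9.47
ee_pos: [370.1, -184.6, 220.5]
ee_rot: [180.0, -0.1, -20.5]
force: [0.2, -0.7, 0.2]
gripper_width: 59.0
gripper_force: 0.0
```

```bash
python3 red.py; python3 - <<'E'
from workcell import env
import cv2; cv2.imwrite('pics/w3.png',env.grab_frame('scene')['img'])
E
```

```text
9.4667 [ 370.10887723 -184.6102866   220.50369179] [ 0.19290669 -0.66272441  0.17300428] 59.016153430906016
scene (440, 265) 31 [427.  260.7  41.9]
scene (425, -206) 41 [ 432.8 -212.7   87.2]
scene tester [570.3 273.   91. ]
scene stock [ 544.6 -262.2  101.2]
side (440, 265) 81 [430.5 268.5  42.1]
side (425, -206) 15 [ 440.3 -199.2   85.8]
side tester [572.5 276.5  91.4]
side stock [ 535.9 -257.8  102.8]
```

View pics/w3.png

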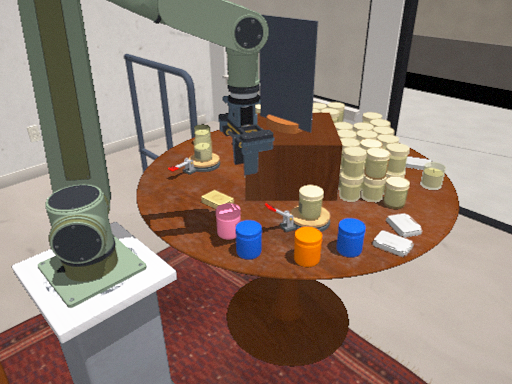

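The picture shows the tester pedal level at (175,168) and the stock pedal raised at (270,208). Both candles stand on their plates at (203,152) and (311,200), and the gripper is clear of everything.

```bash
python3 -c "
from workcell import env
print(env.job_done())"
```

```text
the job is handed in; nothing more can be done
None
```

I pushed the tester stand's pedal fully down, then lifted the stock stand's pedal fully up; both candles are still standing in place, the gripper is clear, and the job was handed in after about 9.5 s of robot time (no verdict was returned).

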